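# Switch on the hotplate under the saucepan

### The arm

A 6-joint arm with a two-finger parallel gripper is mounted at the origin on the work surface. World frame = base frame: x ahead of the robot, y to its left, z up, the work surface at z = 0. Lengths are in m, angles in rad, forces in N, time in s.
With the tool pointing down it reaches from about 0.375 to 0.9 m from the base axis. Payload 3.1 kg.
Tool frame: the origin (TCP) lies on the centre line of the jaws, within the pads' length; the fingertips stand robot.nose_length ahead of it and the grasp point (between the pads) lies 6 mm ahead of it (robot.nose_length is the distance from the TCP to the fingertips, in m); z points along the fingers, y is the line along which they close (so a half turn about z gives the same grasp; the last joint's range is limited). The gripper opens to 87 mm and grips with 3 to 60 N. Pads are 19 mm wide; open, the fingers measure 117 mm over their backs; the gripper's body (75 mm by 190 mm) begins 51 mm behind the grasp point.
Start: joints at [-0.178, 0.527, 1.433, -0, 1.181, -0.178], TCP at [0.625, 0, 0.248] pointing down, gripper open.
Joint ranges: [-3.08, 3.08], [-0.75, 2.2], [0.22, 2.44], [-1.43, 4.57], [0, 2.65], [-2.85, 2.85]. Speed limits (rad/s): [2.79, 2.79, 3.14, 3.14, 3.14, 3.14].

### API

Orientations are given as a unit quaternion [x, y, z, w].
In Python, from rig import robot gives the robot as it stands.
- The arm moves only by the shell command python3 -m crank 'ROWS' [FORCE]. ROWS is JSON, one flat list of numbers, 7 for each row, row after row: the shift along the tool's x, y, z in mm, then the turn, a rotation vector about the tool's x, y, z in degrees, then the closure in counts, from 0 (fully open) to 255 (shut). In form: [x, y, z, ax, ay, az, fingers, x, y, z, ax, ay, az, fingers, ...]. A call has exactly 5 rows; each row is the pose to reach, as a shift and turn from the pose commanded when the call began, along the tool's axes at that moment; what a row does not reach only later rows make up. A row lasts 1/12 s, in which the tool goes at most 41.7 mm and 7.16 degrees, less where a joint would pass 70% of its speed; a pose out of reach is approached as far as the arm can. A call with a gripper value outside its range is refused whole. The fingers move at their own pace and stop on an object; FORCE is the grip in N (left out, the last holds). Time passes only in rows, so rows that repeat a pose let the fingers close, or fill a call up. It gives the time, the measured TCP pose, the force, the opening and the grip force at its end, in the units of the state.
- robot.get_obs(): the state, without advancing time (a new reading comes with each control period).
- robot.camera(name): name is "scene" or "side" or "wrist"; returns a dict with "pixels" (384x512x3 uint8, red, green, blue), "intrinsics" (3x3 intrinsics, pixels), "extrinsics" (4x4, takes a point from camera to world coordinates); the wrist camera has in their place "mount" (4x4, takes a point from camera to tool coordinates, whose origin is the TCP and whose axes are the flange's). Camera axes: x right, y down, z forward; pixel columns grow to the right and rows downward; lengths in m; the calibration is good to about 2 mm. A picture is of the moment at which its call begins: read the wrist's pose just before it. There is no depth.
- robot.hand_in(): hands the job in; it is judged then, once.
The state is a dict: "time": time; "q": joint angles; "joint_velocities": joint speeds; "joint_torque": joint torques, N m; "position": TCP position; "tool_rot": TCP orientation; "ft_force": force on the tool from outside, world axes, zero at the start; "moment": the same for the moment, N m; "grip_width": finger opening in m; "grip_force": force on a finger pad.
Only numpy, scipy, OpenCV 4.12 (cv2) and the standard library are available. Lean on these libraries where they do the work, as an engineer would, in place of code of your own. Each camera call takes 0.05 s, during which the arm holds its last target. There are 200 camera calls.

### The job

Switch on the hotplate that the saucepan (the deeper of the two pans) is standing on: press the large round key in the middle of the hob's front control strip with the fingertips and let it come back up, then press the small round key that lies straight in front of the saucepan's own plate, and withdraw. Press gently, leave the other plate's key and both square keys alone, and do not shift the pans or anything else on the worktop.

Things in the scene. Friction and masses are not known exactly. Their poses are not given: they have to be found in the camera images.
- hob: White table-top hob, fixed, 300 (x) by 500 (y) mm, top 70 mm high. Origin: centre of its underside; x to its back, y to its left seen from the robot. Plates: 184 mm across, 10 mm proud, at x 35, y +125 / -125 mm. Strip of five grey keys at x -115: small round (y +125), square (+63), large round (0), square (-63), small round (-125); flat tops 80 mm above the worktop.
- power_key (a joint): Large round key, 34 mm across, in the middle of the strip. Joint value: travel downwards in m, 0 at rest, 0.008 fully down; it springs back up when let go. It starts to move at about 2 N, passes 0.003 at about 4 N and is fully down at about 7 N; it counts as pressed beyond 0.003; over 35 N is too hard.
- power_key_top (a point): Centre of the top face of the large round power key; moves down with the key.
- left_key (a joint): Small round key, 22 mm across, in front of the left plate. Joint value: travel downwards in m, 0 at rest, 0.008 fully down; it springs back up when let go. It starts to move at about 2 N, passes 0.003 at about 4 N and is fully down at about 7 N; it counts as pressed beyond 0.003; over 35 N is too hard.
- left_key_top (a point): Centre of the top face of the left plate's small round key.
- right_key (a joint): Small round key, 22 mm across, in front of the right plate. Joint value: travel downwards in m, 0 at rest, 0.008 fully down; it springs back up when let go. It starts to move at about 2 N, passes 0.003 at about 4 N and is fully down at about 7 N; it counts as pressed beyond 0.003; over 35 N is too hard.
- right_key_top (a point): Centre of the top face of the right plate's small round key.
- left_square (a joint): Square key, 22 mm wide, between the power key and the left plate's key; to be left alone (at most 0.002). Joint value: downward travel in m, same spring.
- left_square_top (a point): Centre of the top face of the left square key.
- right_square (a joint): Square key, 22 mm wide, between the power key and the right plate's key; to be left alone (at most 0.002). Joint value: downward travel in m, same spring.
- right_square_top (a point): Centre of the top face of the right square key.
- saucepan: Deep steel saucepan, loose, 160 mm across and 105 mm high, with a black straight handle reaching 140 mm beyond its rim along its own x, which points roughly to the back of the hob. It stands on one of the two plates, within 8 mm of its centre, its rim 185 mm above the work surface. Origin: centre of its underside.
- frying_pan: Shallow steel frying pan, loose, 190 mm across and 42 mm high, handle reaching 150 mm beyond its rim along its own x, roughly to the back. It stands on the other plate. Origin: centre of its underside.
- salt_shaker: White shaker, 36 mm across and 53 mm high, standing on the hob at the left end of the control strip, about 80 mm beyond the left plate's key. Origin: centre of its underside.
- pepper_shaker: Dark wooden shaker, 36 mm across and 53 mm high, standing on the hob at the right end of the control strip, about 80 mm beyond the right plate's key. Origin: centre of its underside.
- mug: White mug, 80 mm across, 95 mm high, on the worktop right of the hob. Origin: centre of its underside.
- jar: Closed glass jar, 72 mm across, 120 mm high, on the worktop left of the hob. Origin: centre of its underside.
- spatula: Spatula, 280 mm long, lying flat on the worktop right of the hob, length along its x. Origin: under its middle.
- bowl: White bowl, 130 mm across, 60 mm high, on the worktop left of the hob. Origin: centre of its underside.
Not all that is in view belongs to the job. What is shaped like the salt_shaker but purple is not meant.

How it is judged:
On the way, in this order (a step that is already met when the one before it is completed fails the run):
1. the large round key is pressed (more than 3 mm) with the fingers (value of joint power_key above 0.003 m and contact force between the fingers and power_key above 0.5 N), for 0.1 s.
2. the large round key is let come back up (value of joint power_key below 0.001 m), for 0.1 s.
3. the small round key in front of the saucepan's plate is pressed (more than 3 mm) with the fingers (((y of saucepan in the frame of hob above 0 m and (value of joint left_key above 0.003 m and contact force between the fingers and left_key above 0.5 N)) or (not (y of saucepan in the frame of hob above 0 m) and (value of joint right_key above 0.003 m and contact force between the fingers and right_key above 0.5 N)))), for 0.1 s.
At the end, for the whole second after the job is handed in: All five keys are back up (within 1 mm), both pans and everything else stand upright and at rest within 15 mm of where they started (value of joint each of power_key, left_key, right_key, left_square, right_square below 0.001 m and distance of each of saucepan, frying_pan, salt_shaker, pepper_shaker, mug, jar, spatula, bowl from where it was at the start of the episode below 0.015 m and angle between each of saucepan, frying_pan, salt_shaker, pepper_shaker, mug, jar, bowl's own z axis and vertical below 0.1 rad and linear speed of each of saucepan, frying_pan, salt_shaker, pepper_shaker, mug, jar, spatula, bowl below 0.01 m/s); the robot touches nothing.
It fails at once if the other plate's key is pressed (more than 2 mm) ((y of saucepan in the frame of hob above 0 m and value of joint right_key above 0.002 m) or (not (y of saucepan in the frame of hob above 0 m) and value of joint left_key above 0.002 m)).
It fails at once if a square key is pressed (more than 2 mm) (value of joint any of left_square, right_square above 0.002 m).
It fails at once if the hob or a key is pressed harder than 35 N (contact force between any of the fingers, the arm and hob above 35 N).
It fails at once if a pan or another loose thing is shifted, lifted or carried (more than 15 mm) (distance of any of saucepan, frying_pan, salt_shaker, pepper_shaker, mug, jar, spatula, bowl from where it was at the start of the episode above 0.015 m).
It also fails if it takes over 42 s, if anything falls off the work surface, if the arm or the gripper's body presses on something with over 40 N, if the wrist force passes 120 N, or if a joint passes its speed limit or range.

## Working session

There is one attempt and no reset: what is moved stays moved. The work goes in short steps, Python scripts to look and compute and a shell command to move; the robot and the scene stay as the last step left them, time stands still between calls to the robot, and variables do not carry over. Pictures are saved under pics/ and viewed, at most 10 in all, crops included, and the job is handed in when it is done.

```bash
mkdir -p pics
python3 - <<'E'
from rig import robot
import cv2,numpy as np
o=robot.get_obs();print(o['position'],o['tool_rot'],robot.nose_length,o['time'],o['grip_width'])
for n in("scene","side","wrist"):
    c=robot.camera(n);cv2.imwrite(f"pics/{n}0.png",c["pixels"][:,:,::-1]);np.savez(f"{n}0.npz",**{k:np.array(v) for k,v in c.items()})
    print(n,np.round(c["intrinsics"],1).tolist(),np.round(np.array(c.get("extrinsics",c.get("mount"))),3).tolist())
E
```

```text
[6.24328511e-01 1.45382023e-04 2.46569137e-01] [ 7.07120304e-01  7.07092423e-01 -6.23109466e-04 -8.90239296e-04] 0.025 0.0 0.08714565129180954
scene [[397.5, 0.0, 256.0], [0.0, 397.5, 187.5], [0.0, 0.0, 1.0]] [[0.054, 0.552, -0.832, 1.685], [0.999, -0.036, 0.041, -0.054], [-0.008, -0.833, -0.553, 0.834], [0.0, 0.0, 0.0, 1.0]]
side [[363.2, 0.0, 258.8], [0.0, 363.2, 188.6], [0.0, 0.0, 1.0]] [[-0.796, -0.268, 0.543, -0.115], [-0.605, 0.386, -0.696, 0.828], [-0.023, -0.882, -0.47, 0.642], [0.0, 0.0, 0.0, 1.0]]
wrist [[341.1, 0.0, 250.4], [0.0, 341.1, 187.1], [0.0, 0.0, 1.0]] [[-0.0, -0.96, -0.28, 0.077], [1.0, -0.0, -0.001, 0.001], [0.001, -0.28, 0.96, -0.137], [0.0, 0.0, 0.0, 1.0]]
```

View pics/scene0.png

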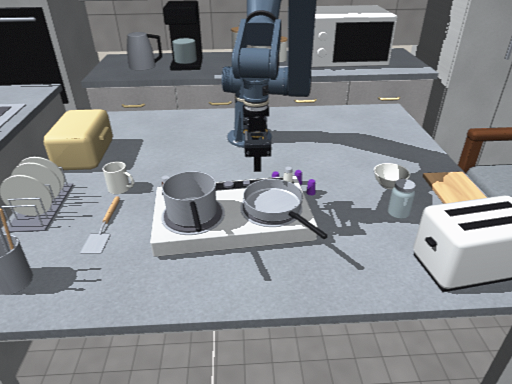

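View pics/wrist0.png

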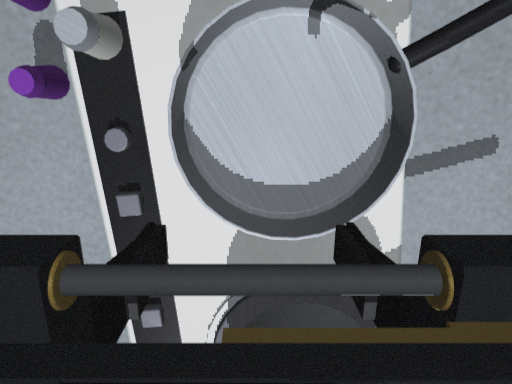

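The scene view looks back at the robot, so the saucepan at (190,200) is on the robot's right (-y) and the frying pan at (273,200) on the left. The target is therefore the right key. The wrist view shows the left key (116,139), left square (129,204) and right square (151,316), with the power key hidden behind a finger.

```bash
cat > h.py <<'E'
import numpy as np,cv2
from scipy.spatial.transform import Rotation as R
def T(o):
    M=np.eye(4);M[:3,:3]=R.from_quat(o['tool_rot']).as_matrix();M[:3,3]=o['position'];return M
def ray(uv,K,E,z):
    d=E[:3,:3]@np.linalg.solve(K,[*uv,1.]);return E[:3,3]+d*(z-E[2,3])/d[2]
def project(p,K,E):
    c=np.linalg.inv(E)@np.append(p,1);return (K@c[:3]/c[2])[:2]
def keymask(img,uv,r=16):
    # grey key top on the black strip: threshold a window, centroid of the blob nearest its middle
    u,v=map(int,uv);g=cv2.cvtColor(img,cv2.COLOR_RGB2GRAY)[v-r:v+r,u-r:u+r]
    t,m=cv2.threshold(g,0,255,cv2.THRESH_OTSU)
    n,_,s,c=cv2.connectedComponentsWithStats(m)
    i=min(range(1,n),key=lambda i:np.hypot(*(c[i]-r)));return c[i]+[u-r,v-r],s[i],t
E
python3 - <<'E'
from h import *
from rig import robot
d=np.load('wrist0.npz');E=T(robot.get_obs())@d['mount'];P=[]
for uv,y in(((116,139),.125),((129,204),.063),((151,316),-.063)):
    c,s,t=keymask(d['pixels'],uv);p=ray(c,d['intrinsics'],E,.08);P.append([*p[:2],y]);print(c.round(1),s,t,p.round(4))
P=np.array(P);fx=np.polyfit(P[:,2],P[:,0],1);fy=np.polyfit(P[:,2],P[:,1],1)
print('slope',fx[0],fy[0],'yaw deg',np.degrees(np.arctan2(-fx[0],fy[0])))
for n,y in(('power',0),('right',-.125)):print(n,np.polyval(fx,y),np.polyval(fy,y))
im=cv2.imread('pics/side0.png');cv2.imwrite('pics/side0b.png',cv2.resize(im,(768,576)))
E
```

```text
[115.5 139.8] [  4   5  24  24 433] 79.0 [0.5045 0.033  0.08  ]
[128.5 205.2] [  3   7  26  22 463] 81.0 [ 0.5099 -0.0288  0.08  ]
[151.  318.6] [  6  10  21  18 325] 88.0 [ 0.5209 -0.1545  0.08  ]
slope -0.08718074741992697 0.9972654066073571 yaw deg 4.99608464502855
power 0.5153687429320192 -0.09165144665073918
right 0.52626633635951 -0.2163096224766588
```

View pics/side0.png

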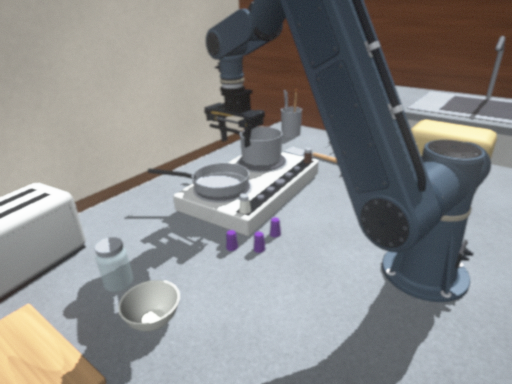

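Keys found, with a hob yaw of 5°. To keep the 190 mm wide gripper body clear of the saucepan, I'll turn the tool -95° about its z axis, so that its y axis lies along the strip. I'll close the fingers and move above the power key.

```bash
python3 -m crank '[-15,-18,0,0,0,-7,255,-37,-44,0,0,0,-14,255,-60,-70,0,0,0,-21,255,-80,-95,0,0,0,-28,255,-92,-109,0,0,0,-35,255]' 20
python3 -m crank '[0,0,0,0,0,-7,255,0,0,0,0,0,-14,255,0,0,0,0,0,-21,255,0,0,0,0,0,-28,255,0,0,0,0,0,-35,255]'
python3 -m crank '[0,0,0,0,0,-7,255,0,0,0,0,0,-14,255,0,0,0,0,0,-21,255,0,0,0,0,0,-25,255,0,0,0,0,0,-25,255]'
python3 - <<'E'
from h import *
from rig import robot
o=robot.get_obs();M=T(o);w=robot.camera('wrist')
print(o['time'],o['position'],M[:3,:3].round(3).tolist(),o['q'].round(2) if hasattr(o['q'],'round') else o['q'],o['ft_force'],o['grip_width'])
cv2.imwrite('pics/w1.png',w['pixels'][:,:,::-1]);E=M@np.array(w['mount'])
for p in([.5154,-.0917,.08],[.5263,-.2163,.08]):print(project(p,np.array(w['intrinsics']),E))
E
```

```text
time: 0.57
position: [0.5129, -0.0929, 0.247]
tool_rot: [0.459, 0.888, -0.001, -0.002]
ft_force: [0.7, 0.2, 0.4]
grip_width: 0.0615
grip_force: 0.0
time: 0.98
position: [0.5157, -0.092, 0.2474]
tool_rot: [0.171, 0.985, 0.0, -0.0]
ft_force: [0.7, -0.4, -0.4]
grip_width: 0.0285
grip_force: 0.0
time: 1.4
position: [0.5158, -0.0919, 0.2473]
tool_rot: [-0.044, 0.999, 0.0, -0.0]
ft_force: [-0.4, 0.4, -0.2]
grip_width: 0.0015
grip_force: 0.0
1.4 [ 0.51579554 -0.09190386  0.24734179] [[-0.996, -0.088, -0.0], [-0.088, 0.996, 0.0], [0.0, 0.0, -1.0]] [-0.39  0.39  1.68  0.    1.07 -2.05] [-0.37228059  0.35887741 -0.23050535] 0.0015427296704033182
[249.8572312  173.26530813]
[113.84075675 173.20133523]
```

View pics/w1.png

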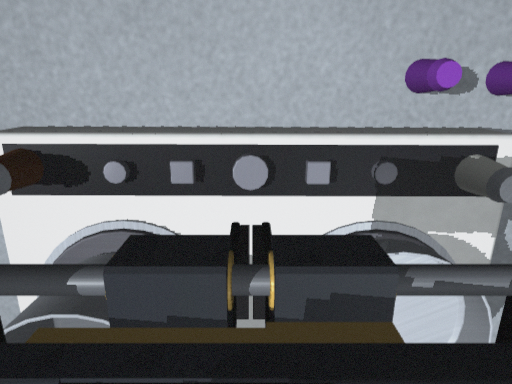

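The predicted key pixels (250,173) and (114,173) match the picture, so the alignment is good. I'll go down to about 10 mm above the key, then press.

```bash
python3 -m crank '[0,0,25,0,0,0,255,0,0,60,0,0,0,255,0,0,95,0,0,0,255,0,0,120,0,0,0,255,0,0,132,0,0,0,255]'
python3 -m crank '[0,0,3,0,0,0,255,0,0,6,0,0,0,255,0,0,9,0,0,0,255,0,0,11,0,0,0,255,0,0,12,0,0,0,255]'
```

```text
time: 1.87
position: [0.514, -0.0912, 0.1124]
tool_rot: [-0.042, 0.999, 0.001, -0.003]
ft_force: [-0.1, -0.1, -0.4]
grip_width: 0.0006
grip_force: 0.0
time: 2.28
position: [0.5167, -0.0922, 0.1045]
tool_rot: [-0.043, 0.999, -0.0, 0.001]
ft_force: [-0.5, 0.2, 3.3]
grip_width: 0.0004
grip_force: 1.2
```

```bash
python3 -m crank '[0,0,1,0,0,0,255,0,0,2,0,0,0,255,0,0,3,0,0,0,255,0,0,4,0,0,0,255,0,0,4,0,0,0,255]'
python3 -m crank '[0,0,0,0,0,0,255,0,0,0,0,0,0,255,0,0,0,0,0,0,255,0,0,0,0,0,0,255,0,0,0,0,0,0,255]'
```

```text
time: 2.7
position: [0.5168, -0.0923, 0.1]
tool_rot: [-0.044, 0.999, -0.0, 0.001]
ft_force: [-1.3, 0.1, 4.8]
grip_width: 0.0004
grip_force: 2.6
time: 3.12
position: [0.5168, -0.0923, 0.1]
tool_rot: [-0.044, 0.999, -0.0, 0.001]
ft_force: [1.3, 0.1, 5.2]
grip_width: 0.0004
grip_force: 2.6
```

Power key pressed (about 5 N, held for more than 0.4 s). Now I'll lift and move over to the right key.

```bash
python3 -m crank '[0,0,-6,0,0,0,255,0,0,-18,0,0,0,255,0,0,-38,0,0,0,255,0,0,-60,0,0,0,255,0,0,-75,0,0,0,255]'
python3 -m crank '[0,-20,0,0,0,0,255,0,-50,0,0,0,0,255,0,-85,0,0,0,0,255,1,-112,0,0,0,0,255,1,-124,0,0,0,0,255]'
python3 -m crank '[0,0,0,0,0,0,255,0,0,0,0,0,0,255,0,0,0,0,0,0,255,0,0,0,0,0,0,255,0,0,0,0,0,0,255]'
python3 - <<'E'
from h import *
from rig import robot
o=robot.get_obs();M=T(o);w=robot.camera('wrist');K=np.array(w['intrinsics']);E=M@np.array(w['mount'])
print(o['time'],o['position'],o['ft_force'])
uv=project([.5263,-.2163,.08],K,E);print('pred',uv)
c,s,t=keymask(w['pixels'],uv,26);print(c,s,t,ray(c,K,E,.08))
cv2.imwrite('pics/w2.png',w['pixels'][:,:,::-1]);s=robot.camera('side')['pixels'];cv2.imwrite('pics/s2.png',cv2.resize(s[80:240,140:380,::-1],(720,480)))
E
```

```text
time: 3.53
position: [0.5155, -0.0918, 0.1757]
tool_rot: [-0.044, 0.999, 0.0, -0.001]
ft_force: [0.7, -0.2, 0.6]
grip_width: 0.0002
grip_force: 0.0
time: 3.95
position: [0.5258, -0.2188, 0.1745]
tool_rot: [-0.042, 0.999, -0.001, 0.0]
ft_force: [0.6, 0.1, 0.2]
grip_width: 0.0005
grip_force: 0.0
time: 4.37
position: [0.5254, -0.2138, 0.1744]
tool_rot: [-0.044, 0.999, 0.0, -0.001]
ft_force: [-0.5, 0.5, 0.6]
grip_width: 0.0005
grip_force: 0.0
4.3667 [ 0.52544185 -0.21384824  0.17442961] [-0.54038977  0.53750386  0.58526842]
pred [245.86631477 199.19238551]
[245.86792453 197.6918239 ] [ 13  11  29  28 636] 103.0 [ 0.52517568 -0.21639466  0.08      ]
```

View pics/w2.png

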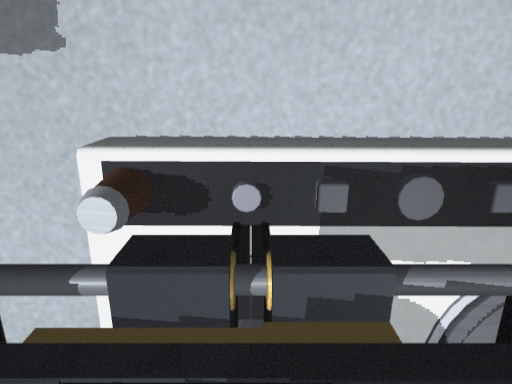

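View pics/s2.png

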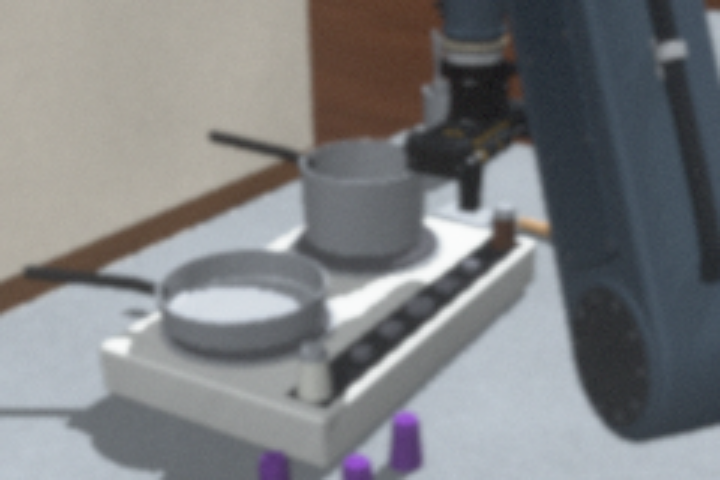

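The key sits at (246,198), 2.5 mm off in y, and the gripper is over it in front of the saucepan. I'll descend with a small correction and watch the force.

```bash
python3 -m crank '[1,-2,10,0,0,0,255,1,-2,25,0,0,0,255,1,-2,42,0,0,0,255,1,-2,54,0,0,0,255,1,-2,60,0,0,0,255]'
python3 -m crank '[0,0,3,0,0,0,255,0,0,6,0,0,0,255,0,0,9,0,0,0,255,0,0,11,0,0,0,255,0,0,11,0,0,0,255]'
```

```text
time: 4.88
position: [0.5238, -0.2169, 0.1124]
tool_rot: [-0.044, 0.999, 0.001, -0.001]
ft_force: [0.3, 1.0, -0.1]
grip_width: 0.0004
grip_force: 0.0
time: 5.3
position: [0.5254, -0.2179, 0.104]
tool_rot: [-0.044, 0.999, -0.0, 0.0]
ft_force: [-0.1, 0.5, 3.2]
grip_width: 0.0003
grip_force: 1.4
```

```bash
python3 -m crank '[0,0,1,0,0,0,255,0,0,2,0,0,0,255,0,0,3,0,0,0,255,0,0,4,0,0,0,255,0,0,4,0,0,0,255]'
python3 -m crank '[0,0,0,0,0,0,255,0,0,0,0,0,0,255,0,0,0,0,0,0,255,0,0,0,0,0,0,255,0,0,0,0,0,0,255]'
python3 -m crank '[0,0,-6,0,0,0,255,0,0,-18,0,0,0,255,0,0,-38,0,0,0,255,0,0,-65,0,0,0,255,0,0,-95,0,0,0,255]'
python3 -m crank '[0,0,-25,0,0,0,255,0,0,-40,0,0,0,255,0,0,-45,0,0,0,255,0,0,-45,0,0,0,255,0,0,-45,0,0,0,255]'
python3 - <<'E'
from rig import robot
import cv2
s=robot.camera('side')['pixels'];cv2.imwrite('pics/s3.png',cv2.resize(s[80:240,140:380,::-1],(720,480)))
E
```

```text
time: 5.72
position: [0.5254, -0.2179, 0.0999]
tool_rot: [-0.044, 0.999, -0.0, 0.0]
ft_force: [-0.1, 1.1, 5.4]
grip_width: 0.0006
grip_force: 2.6
time: 6.13
position: [0.5253, -0.2179, 0.0999]
tool_rot: [-0.044, 0.999, -0.0, 0.0]
ft_force: [0.1, 0.3, 6.3]
grip_width: 0.0005
grip_force: 2.6
time: 6.55
position: [0.5236, -0.2168, 0.194]
tool_rot: [-0.044, 0.999, 0.001, -0.002]
ft_force: [0.1, 0.6, -0.4]
grip_width: 0.0003
grip_force: 0.0
time: 6.97
position: [0.5243, -0.2172, 0.2387]
tool_rot: [-0.044, 0.999, 0.001, -0.001]
ft_force: [-0.6, 0.6, -1.1]
grip_width: 0.0005
grip_force: 0.0
```

View pics/s3.png

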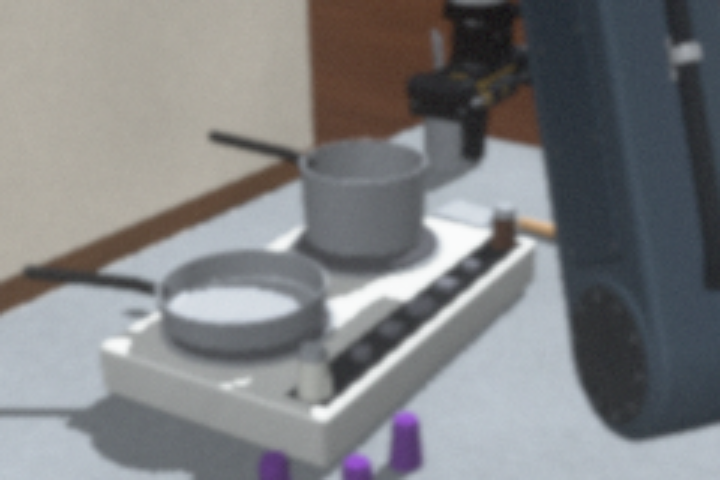

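The gripper is clear, and the pans (365,200) and (243,300) and the shakers have not moved.

```bash
python3 -c "
from rig import robot
print(robot.hand_in())"
```

```text
the job is handed in; nothing more can be done
None
```

I pressed and released the power key, then the right plate's key in front of the saucepan (each about 5–6 N), withdrew with nothing seen to have moved, and handed the job in; no verdict was returned.

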